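Set and lock the cam clamp on a bent bracket

TASK

The bent steel bracket is lying in the inspection fixture. With the red cam lever still open, wind the clamp's T-handle nut down by feel until the foot bears on the bracket with about 45 N, then flip the lever fully over so that the clamp ends up locked at about 80 N (never above 120 N, which would mark the sheet). Do not push on the bracket, let go of the clamp, and leave the other things on the bench where they are.

Things in the scene. Friction and masses are not known exactly. Their poses are not given: they have to be found in the camera images.
- fixture: Aluminium fixture plate, 150 (x) x 300 (y) x 12 mm, fixed to the bench; origin: centre of its underside. On it stand the blue clamp and, at y = -70 mm, a dark steel nest block (44 x 50 mm, top 52 mm above the bench) with four small fences, where the bracket lies. Its yaw differs from run to run.
- clamp: Blue cam clamp fixed on the plate; origin 12 mm above the fixture's, same axes. Column and cheeks (tops 140 mm above the bench) at y = +70 mm; from there a beam 28 mm wide runs along -y to y = -98 mm, its top 105 mm above the bench while the lever is open. At y = -70 mm it carries the T-handle nut on top and the foot below. Clamping force = force between foot and bracket.
- bracket: Bent sheet steel bracket, 4 mm thick, 400 g: flat top 62 (x) x 50 (y) mm and two legs sloping down towards +x and -x, about 125 mm across in all. Loose, lying on the nest block. Origin: centre of the underside of its flat top; the top face is 4 mm higher.
- nut_bar (a point): Centre of the T-handle's bar, on the nut's axis, 122 mm above the bench (4 mm lower with the lever closed). Black bar with a yellow end towards this point's +x: 100 mm long (50 mm either way), 14 wide, 18 high (9 mm above and below this point), on a hub 28 mm across, 8 high. Free for 100 mm around at its height: pinch it, or push it round in full circles with closed fingertips.
- nut (a joint): Turn of the nut, rad, 0 to 8, growing clockwise from above; at 0 the yellow end is along the fixture's +x. Clockwise lowers the foot 2 mm per rad. Friction 0.22 N m; each newton on the foot adds a load of 0.002 N m. From first touch the foot force climbs to 40 N in about 0.35 rad (a clear 0.08 N m step), then 17 N per rad. Held still, friction may mask or reverse the torque. Stays where left.
- lever_pivot (a point): Pivot of the cam lever, 125 mm above the bench, at y = +70 mm of the fixture; the pivot axis lies along the fixture's x.
- lever_tip (a point): Outer end of the red cam lever, 95 mm from the pivot, at mid thickness. The lever is a bar 20 mm wide (x) and 10 mm thick; free below when it lies flat.
- lever (a joint): Cam lever angle, rad: 0 upright (open), growing as it tips towards the fixture's +y, away from the nut; stop at 1.6 (level, fully over). Its cam lowers the beam 2.5 mm per rad, 4 mm in all: a foot bearing with 45 N before ends at about 78 N (8.5 N per mm). It takes 0.3 N m for friction and up to 0.2 N m against the load (7 N near the tip); stays where left.
- spare: Bystander: another bent bracket standing on the bench beyond the fixture. Origin: bench level under its middle.
- caliper: Bystander: a caliper, 200 mm long, lying on the bench beyond the fixture. Origin: on the bench under the middle of its beam.
- spanner: Bystander: a 160 mm spanner lying on the robot's right. Origin: on the bench under the handle's middle.
- clip: Bystander: a small folded aluminium angle (60 x 50 x 33 mm) lying on the robot's left. Origin: underside centre.
- foot_axis (a point): Fixed point on the clamp, on the vertical axis of nut and foot, 56 mm above the bench (level with the bracket's top face). The foot: rubber, 27 mm across, on a spring preloaded to 40 N. How far it sticks out of its stem is not known (within 3.75 mm either way): at the start it hangs 2 to 11 mm above the bracket, so contact must be felt at the nut.
Things that resemble listed ones, but are neither listed nor needed, are in the scene too. What is shaped like the bracket but blue or pink is not meant.

How it is judged:
On the way, in this order (a step that is already met when the one before it is completed fails the run):
1. with the lever open (below 0.3 rad) the nut is wound down until the foot presses on the bracket with 20 to 60 N (contact force between clamp and bracket between 20 and 60 N and value of joint lever below 0.3 rad), for 0.2 s.
2. the lever is flipped fully over (above 1.5 rad) (value of joint lever above 1.5 rad), for 0.2 s.
At the end, for the whole second after the job is handed in: The lever lies fully over (above 1.5 rad), the foot holds the bracket on its nest block with 70 to 90 N, the bracket is at rest and not lifted off the block (value of joint lever above 1.5 rad and contact force between clamp and bracket between 70 and 90 N and z of bracket in the frame of fixture above 0.046 m and linear speed of bracket below 0.02 m/s); the robot touches nothing.
It fails at once if the foot presses on the bracket with more than 120 N (contact force between clamp and bracket above 120 N).
It fails at once if the robot pushes on the bracket with more than 5 N (contact force between any of the arm, the fingers and bracket above 5 N).
It fails at once if a bystander (spare bracket, caliper, spanner, folded angle) is moved more than 20 mm (distance of any of spare, caliper, spanner, clip from where it was at the start of the episode above 0.02 m).
It also fails if it takes over 72 s, if anything falls off the work surface, if the arm or the gripper's body presses on something with over 40 N, if the wrist force passes 120 N, or if a joint passes its speed limit or range.

ROBOT

A 7-joint arm with a two-finger parallel gripper is mounted at the origin on the work surface. World frame = base frame: x ahead of the robot, y to its left, z up, the work surface at z = 0. Lengths are in m, angles in rad, forces in N, time in s.
With the tool pointing down it reaches from about 0.4 to 0.9 m from the base axis. Payload 5.6 kg.
Tool frame: the origin (TCP) lies at the very end of the fingers, on their centre line; the grasp point (between the pads) lies 19 mm behind it (arm.grasp_offset is the distance from the TCP to the grasp point, in m); z points along the fingers, y is the line along which they close (so a half turn about z gives the same grasp; the last joint's range is limited). The gripper opens to 92 mm and grips with 3 to 60 N. Pads are 20 mm wide; open, the fingers measure 128 mm over their backs; the gripper's body (75 mm by 189 mm) begins 69 mm behind the grasp point.
Start: joints at [-1.224, 0.468, -0.012, 1.603, 0.006, 1.071, -0.056], TCP at [0.247, 0.601, 0.215] pointing down, gripper open.
Joint ranges: [-2.53, 2.53], [-0.31, 2.02], [-1.57, 1.55], [0.28, 2.44], [-1.29, 4.43], [0.15, 1.84], [-2.92, 2.92]. Speed limits (rad/s): [2.57, 2.57, 3.14, 3.14, 3.14, 3.14, 3.14].

INTERFACE

Orientations are given as [roll, pitch, yaw] about the fixed x, y, z axes, in that order (R = Rz(yaw) Ry(pitch) Rx(roll)).
In Python, from bench import read_state, vision, order, arm gives the robot as it stands.
- The arm moves only by the tool send_rows, never from a script. Its argument "plan" is one flat list of numbers, 7 for each row, row after row: the opening, from 0 (shut) to 1 (fully open), then the shift along the tool's x, y, z in mm, then the turn, a rotation vector about the tool's x, y, z in degrees. In form: [hand, x, y, z, rx, ry, rz, hand, x, y, z, rx, ry, rz, ...]. A call has 1 to 5 rows; each row is the pose to reach, as a shift and turn from the pose commanded when the call began, along the tool's axes at that moment; what a row does not reach only later rows make up. A row lasts 1/12 s, in which the tool goes at most 41.7 mm and 7.16 degrees, less where a joint would pass 70% of its speed; a pose out of reach is approached as far as the arm can. A call with a gripper value outside its range is refused whole. The fingers move at their own pace and stop on an object; the grip force is fixed at half the most. Time passes only in rows, so rows that repeat a pose let the fingers close. It gives the time, the measured TCP pose, the force, the opening and the grip force at its end, in the units of the state.
- read_state(): the state, without advancing time (a new reading comes with each control period).
- vision.snapshot(name): name is "scene" or "side" or "wrist"; returns a dict with "frame" (420x560x3 uint8, red, green, blue), "K" (3x3 intrinsics, pixels), "dist_coeffs" ([k1, k2, p1, p2, k3] as OpenCV has them; the pictures are not rectified), "camera_from_world" (4x4, takes a point from world to camera coordinates). Camera axes: x right, y up, looking along -z (the intrinsics and any distortion apply to the point x, -y, -z); pixel columns grow to the right and rows downward; lengths in m; the calibration is good to about 2 mm. A picture is of the moment at which its call begins. There is no depth.
- order.job_done(): hands the job in; it is judged then, once.
The state is a dict: "time_s": time; "joint_pos": joint angles; "joint_velocities": joint speeds; "joint_efforts": joint torques, N m; "eef_pos": TCP position; "tool_rot": TCP orientation; "contact_force": force on the tool from outside, world axes, zero at the start; "moment": the same for the moment, N m; "gripper_width": opening from 0.0 (shut) to 1.0 (fully open); "gripper_force": force on a finger pad.
Only numpy, scipy, OpenCV 4.12 (cv2) and the standard library are available. Lean on these libraries where they do the work, as an engineer would, in place of code of your own. Each camera call takes 0.05 s, during which the arm holds its last target. There are 200 camera calls.

## Working session

There is one attempt and no reset: what is moved stays moved. The work goes in short steps, Python scripts to look and compute and a tool call to move; the robot and the scene stay as the last step left them, time stands still between calls to the robot, and variables do not carry over. Pictures are saved under pics/ and viewed, at most 10 in all, crops included, and the job is handed in when it is done.

Besides the shell and the picture viewer there is one more tool, called after "Request:" in YAML: its name, and indented under it one key for each argument. send_rows: Moves the arm, as the interface text tells. Its arguments: {"type":"object","properties":{"plan":{"type":"array","items":{"type":"number"}}},"required":["plan"]}

```bash
ls; mkdir -p pics
python3 - <<'E'
from bench import read_state, vision, order, arm
import cv2
s=read_state(); print(s)
print([a for a in dir(arm) if a[0]!='_'])
ims=[]
for n in("scene","side"):
    d=vision.snapshot(n); cv2.imwrite(f"pics/{n}0.png",d["frame"][:,:,::-1]); print(n,d["K"],d["dist_coeffs"],d["camera_from_world"])
E
```

```text
pics
{'time_s': 0.0, 'joint_pos': array([-1.22401761,  0.46837988, -0.01160473,  1.60358845,  0.00598961,
        1.07138397, -0.05632923]), 'joint_velocities': array([ 0.00136824,  0.00013149, -0.00025277,  0.00018287, -0.00033132,
       -0.0001826 , -0.00075387]), 'joint_efforts': array([ 6.71628572e-05, -5.20570564e+01, -1.20844063e-02, -2.43744743e+01,
       -5.65710850e-02,  1.73272169e-02,  1.73571957e-04]), 'eef_pos': array([0.24683593, 0.6007003 , 0.21365315]), 'tool_rot': array([-3.13987120e+00,  1.11430781e-04,  2.75171737e+00]), 'contact_force': array([ 0.01209478, -0.10920623, -0.02020978]), 'moment': array([-0.02561694, -0.00369454, -0.02777707]), 'gripper_force': 0.0, 'gripper_width': 0.9971604159952655}
['IKError', 'grasp_offset']
scene [[536.85179661   0.         284.37273606]
 [  0.         536.85179661 210.419275  ]
 [  0.           0.           1.        ]] [-0.05698211  0.          0.          0.          0.        ] [[ 0.90044914  0.43493275 -0.00498499 -0.49298871]
 [-0.32661688  0.68368074  0.65261172  0.10098492]
 [ 0.28725035 -0.58601548  0.75767612 -1.89204012]
 [ 0.          0.          0.          1.        ]]
side [[500.3503109    0.         287.64650051]
 [  0.         500.3503109  208.26500978]
 [  0.           0.           1.        ]] [0.0138651 0.        0.        0.        0.       ] [[-0.99302625 -0.11787655 -0.00199595  0.52335018]
 [ 0.06340065 -0.54822591  0.83392369 -0.17021579]
 [-0.09939428  0.82798157  0.55187617 -1.58645208]
 [ 0.          0.          0.          1.        ]]
```

View pics/scene0.png

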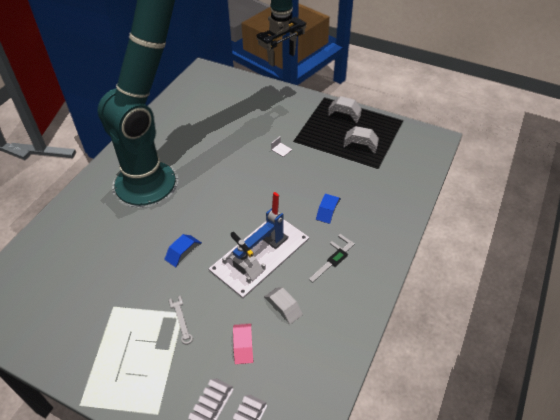

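View pics/side0.png

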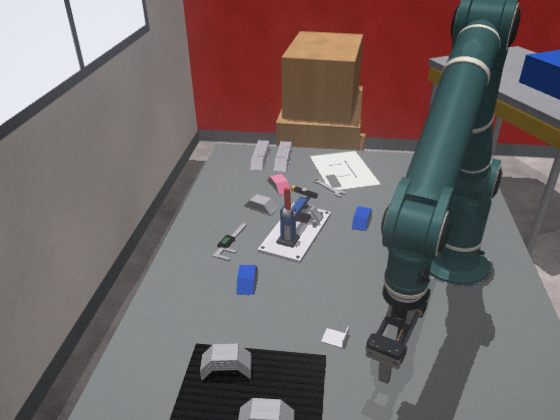

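The scene view shows the fixture plate with its corners near (210,267), (244,292), (308,238) and (272,215). The red lever is at (276,203) and the T-handle at about (243,242). In the side view the lever is at (288,198) and the handle at about (305,191). Next, one close crop from each camera.

Run:
```python
import cv2,numpy as np
a=cv2.imread("pics/scene0.png")[180:300,200:320]; b=cv2.imread("pics/side0.png")[165:265,250:350]
r=lambda i:cv2.resize(i,(400,400),interpolation=cv2.INTER_CUBIC)
cv2.imwrite("pics/crop1.png",np.hstack([cv2.resize(a,(400,400),interpolation=2),r(b)]))
```

```text
(no output)
```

View pics/crop1.png

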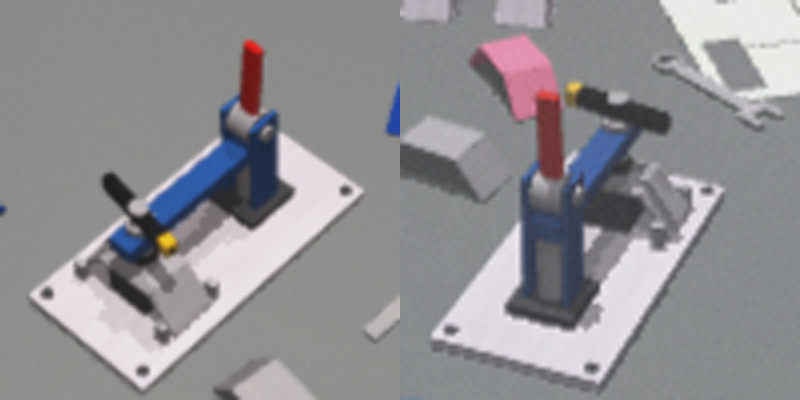

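The crops show a single clamp carrying a grey bracket. The look-alikes are the grey spare at scene (283,302), the blue brackets at (183,248) and (328,207), the pink one at (243,343), and two grey ones on the black mat. The red lever is upright. In the left crop the handle's yellow end is at (168,243). Next I fit the fixture pose.

```bash
cat > h.py <<'E'
import numpy as np,cv2
from bench import read_state, vision
from scipy.spatial.transform import Rotation as R
from scipy.optimize import least_squares
def proj(d,P):
    P=np.atleast_2d(P); T=np.array(d["camera_from_world"]); C=(P@T[:3,:3].T+T[:3,3])*[1,-1,-1]
    return cv2.projectPoints(C,np.zeros(3),np.zeros(3),np.array(d["K"]),np.array(d["dist_coeffs"]))[0][:,0]
def world(f,L):  # f: x,y,yaw
    c,s=np.cos(f[2]),np.sin(f[2]); L=np.atleast_2d(L)
    return np.c_[f[0]+c*L[:,0]-s*L[:,1],f[1]+s*L[:,0]+c*L[:,1],L[:,2]]
E
python3 - <<'E'
from h import *
S=vision.snapshot("scene");D=vision.snapshot("side")
def model(p):
    n=p[3]; h=np.array([np.cos(n),-np.sin(n)])*.05
    L=[[-.075,-.15,.012],[.075,-.15,.012],[.075,.15,.012],[-.075,.15,.012],[0,.07+.095*np.sin(p[4]),.125+.095*np.cos(p[4])],[h[0],-.07+h[1],.122],[-h[0],-.07-h[1],.122]]
    return world(p,L)
sp=np.array([[32,293],[142,390],[363,190],[283,133],[252,46],[168,243],[108,178]])/3.3333+[200,180]
dp=np.array([[723,188],[432,338],[600,380],[548,95],[570,92],[668,122]])-[400,0]; dp=dp/4+[250,165]
di=[0,2,3,4,5,6]
f=lambda p:np.r_[(proj(S,model(p))-sp).ravel(),(proj(D,model(p)[di])-dp).ravel()]
for y0 in(0,-.4,.4,):
    r=least_squares(f,[.6,0,y0,0,0],loss="soft_l1"); print(r.x,r.cost)
print(r.fun.reshape(-1,2).round(1).tolist())
p=r.x
print("nut",world(p,[[0,-.07,.122]]),"pivot",world(p,[[0,.07,.125]]),"tip",world(p,[[0,.07,.22]]))
for nm,pt in(("spare",(283,302)),("caliper",(332,260)),("spanner",(181,320)),("clip",(281,148))):
    q=least_squares(lambda q:(proj(S,[q[0],q[1],0])-pt).ravel(),[.6,0]).x; print(nm,q.round(3))
E
```

```text
[ 0.51135418 -0.10363729 -0.28934271  0.18417133  0.08553715] 21.91870195437894
[ 0.51135418 -0.10363729 -0.28934274  0.18416935  0.08553686] 21.91870195447975
[ 0.51135418 -0.1036373  -0.28934269  0.18417213  0.08553759] 21.91870195479969
[[-1.9, -0.1], [-0.3, -0.8], [0.1, -0.6], [-10.2, -7.5], [-0.2, -0.8], [0.6, 1.9], [-0.7, -0.5], [0.1, -0.6], [-1.3, -1.0], [-0.6, 0.1], [-0.5, -0.8], [-0.9, -0.4], [-0.6, 0.6]]
nut [[ 0.49138162 -0.17072752  0.122     ]] pivot [[ 0.53132674 -0.03654709  0.125     ]] tip [[ 0.53132674 -0.03654709  0.22      ]]
spare [ 0.653 -0.228]
caliper [ 0.725 -0.027]
spanner [ 0.416 -0.409]
clip [0.358 0.364]
```

```bash
cat >> h.py <<'E'
def go(pos,yaw,s=None):
    "tool-frame shift mm and rotvec deg to (pos,yaw), tool down"
    s=s or read_state(); A=R.from_euler("xyz",s["tool_rot"]); B=R.from_euler("xyz",[np.pi,0,yaw])
    return np.r_[A.inv().apply(np.array(pos)-s["eef_pos"])*1000,(A.inv()*B).as_rotvec(degrees=True)].round(1).tolist()
E
python3 -c "
from h import *
print(go([.491,-.171,.30],2.67))"
```

```text
[-519.2, -621.3, -85.3, -0.1, 0.0, 4.7]
```

Request:
send_rows:
  plan: [0.5,-120,-140,-60,0,0,5,0.5,-120,-140,-80,0,0,5,0.5,-120,-140,-85,0,0,5,0.5,-120,-140,-85,0,0,5,0.5,-120,-140,-85,0,0,5]

```text
time_s: 0.62
eef_pos: [0.3055, 0.4238, 0.3005]
tool_rot: [3.142, 0.0, 2.664]
contact_force: [1.0, 0.7, 0.4]
gripper_width: 0.662
gripper_force: 0.0
```

Request:
send_rows:
  plan: [0.5,-400,-480,0,0,0,0,0.5,-400,-480,0,0,0,0,0.5,-400,-480,0,0,0,0,0.5,-400,-480,0,0,0,0,0.5,-400,-480,0,0,0,0]

```text
time_s: 1.03
eef_pos: [0.3497, 0.2206, 0.2997]
tool_rot: [3.141, -0.0, 2.665]
contact_force: [-0.4, -0.3, 0.5]
gripper_width: 0.497
gripper_force: 0.0
```

Request:
send_rows:
  plan: [0.5,-270,-325,0,0,0,0,0.5,-270,-325,0,0,0,0,0.5,-270,-325,0,0,0,0,0.5,-270,-325,0,0,0,0,0.5,-270,-325,0,0,0,0]

```text
time_s: 1.45
eef_pos: [0.3943, 0.0172, 0.2998]
tool_rot: [3.14, 0.0, 2.665]
contact_force: [1.6, 0.3, -0.3]
gripper_width: 0.504
gripper_force: 0.0
```

```bash
python3 -c "
from h import *
print(go([.491,-.171,.30],2.67)); print(read_state()['joint_pos'])"
```

```text
[-172.3, -122.8, -0.3, 0.1, 0.0, -0.3]
[-0.63517761 -0.11370623  0.47526804  2.09420525  0.05612705  1.14824286
  0.90828807]
```

Request:
send_rows:
  plan: [0.5,-172,-123,0,0,0,0,0.5,-172,-123,0,0,0,0,0.5,-172,-123,0,0,0,0,0.5,-172,-123,0,0,0,0,0.5,-172,-123,0,0,0,0]

```text
time_s: 1.87
eef_pos: [0.4899, -0.1681, 0.2999]
tool_rot: [3.141, 0.001, 2.665]
contact_force: [1.6, 0.7, -0.2]
gripper_width: 0.497
gripper_force: 0.0
```

Request:
send_rows:
  plan: [0.5,0,0,0,0,0,0,0.5,0,0,0,0,0,0]

```text
time_s: 2.03
eef_pos: [0.4893, -0.1685, 0.2989]
tool_rot: [-3.139, -0.001, 2.66]
contact_force: [0.5, 0.4, 0.3]
gripper_width: 0.502
gripper_force: 0.0
```

```bash
python3 -c "
from h import *
print(go([.491,-.171,.30],2.67)); print(read_state()['joint_pos'])
d=vision.snapshot('wrist'); cv2.imwrite('pics/w1.png',d['frame'][:,:,::-1])
print(proj(d,[[.491,-.171,.122],[.5313,-.0365,.22]]))
import pickle;pickle.dump(d,open('w1.pkl','wb'))"
```

```text
[-2.7, -1.4, -1.1, -0.1, -0.0, -0.6]
[-0.39113705  0.17424118  0.75349549  1.86107542 -0.12731574  1.15695327
  1.49557463]
[[277.31176301 199.12433399]
 [435.57085282 191.96328268]]
```

View pics/w1.png

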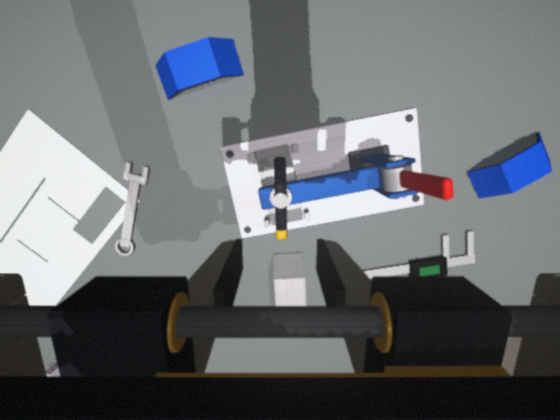

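The wrist view shows the hub at (280,199), the bar from the black end (280,158) to the yellow end (281,236), the lever tip at (447,188), and plate corners at (222,148), (243,238), (416,109) and (423,203). Everything agrees with the fit to within a few mm, so I refine from here.

```bash
python3 -c "
from h import *
import pickle; d=pickle.load(open('w1.pkl','rb'))
def at(uv,z): return least_squares(lambda q:(proj(d,[q[0],q[1],z])-uv).ravel(),[.5,-.1]).x
a,b=at((281,238),.126),at((280.5,158),.126); print('bar',a,b,(a+b)/2,np.linalg.norm(a-b),'ang',np.arctan2(*(a-b)[::-1]))
c=[(222,148),(243,238),(416,109),(423,203)]
L=[[-.075,-.15,.012],[.075,-.15,.012],[-.075,.15,.012],[.075,.15,.012]]
r=least_squares(lambda p:(proj(d,world(p,L))-c).ravel(),[.51,-.1,-.29]); print(r.x,r.fun.round(1)); p=r.x
n=world(p,[[0,-.07,.122]])[0];print('nut',n,'piv',world(p,[[0,.07,.125]]),'hub',at((280,199),.131))
t=least_squares(lambda q:(proj(d,world(p,[[0,.07+.095*np.sin(q[0]),.125+.095*np.cos(q[0])]]))-(449,188)).ravel(),[0]);print('lever',t.x,t.fun)
"
```

```text
bar [ 0.53588781 -0.18936683] [ 0.44904822 -0.14477419] [ 0.49246802 -0.16707051] 0.09761976217833848 ang -0.47439392132091823
[ 0.51354595 -0.09988252 -0.28667247] [-1.9 -0.3 -0.8  0.9  1.1 -1.4  1.6  1.6]
nut [ 0.4937526  -0.16702583  0.122     ] piv [[ 0.53333929 -0.03273922  0.125     ]] hub [ 0.49072874 -0.16718969]
lever [0.08369115] [0.47723693 2.22917892]
```

```bash
python3 -c "
from h import *
print(go([.492,-.1675,.117],2.6676))"
```

```text
[-3.3, 0.8, 182.0, -0.1, -0.1, -0.3]
```

Request:
send_rows:
  plan: [0.5,-3,1,40,0,0,0,0.5,-3,1,80,0,0,0,0.5,-3,1,120,0,0,0,0.5,-3,1,145,0,0,0,0.5,-3,1,145,0,0,0]

```text
time_s: 2.5
eef_pos: [0.4888, -0.1635, 0.1503]
tool_rot: [-3.14, -0.009, 2.667]
contact_force: [-1.0, 0.5, 0.3]
gripper_width: 0.5
gripper_force: 0.0
```

Request:
send_rows:
  plan: [0.5,0,0,20,0,0,0,0.5,0,0,36,0,0,0,0.5,0,0,36,0,0,0,0.15,0,0,36,0,0,0,0,0,0,36,0,0,0]

```text
time_s: 2.92
eef_pos: [0.4936, -0.1664, 0.1205]
tool_rot: [3.14, 0.002, 2.665]
contact_force: [0.8, -0.3, 0.0]
gripper_width: 0.377
gripper_force: 0.0
```

Request:
send_rows:
  plan: [0,0,0,0,0,0,0,0,0,0,0,0,0,0,0,0,0,0,0,0,0]

```text
time_s: 3.17
eef_pos: [0.4924, -0.1684, 0.1197]
tool_rot: [-3.14, 0.002, 2.665]
contact_force: [-6.5, -8.9, 5.5]
gripper_width: 0.16
gripper_force: 4.9
```

```bash
python3 -c "
from h import *
s=read_state();print({k:np.round(v,3) for k,v in s.items()})
print(go([.492,-.1675,.117],2.6676))
d=vision.snapshot('wrist'); cv2.imwrite('pics/w2.png',d['frame'][:,:,::-1])"
```

```text
{'time_s': np.float64(3.167), 'joint_pos': array([-0.265,  0.429,  0.657,  2.033, -0.362,  0.793,  1.7  ]), 'joint_velocities': array([ 0.017,  0.003,  0.034,  0.007,  0.039, -0.002,  0.002]), 'joint_efforts': array([ -5.308, -37.291,   0.633, -19.055,  -2.644,   0.219,  -0.082]), 'eef_pos': array([ 0.492, -0.168,  0.12 ]), 'tool_rot': array([-3.140e+00,  2.000e-03,  2.665e+00]), 'contact_force': array([-6.458, -8.914,  5.493]), 'moment': array([-2.035,  1.28 ,  0.063]), 'gripper_force': np.float64(4.906), 'gripper_width': np.float64(0.16)}
[0.8, 0.7, 2.7, -0.1, 0.1, -0.2]
```

View pics/w2.png

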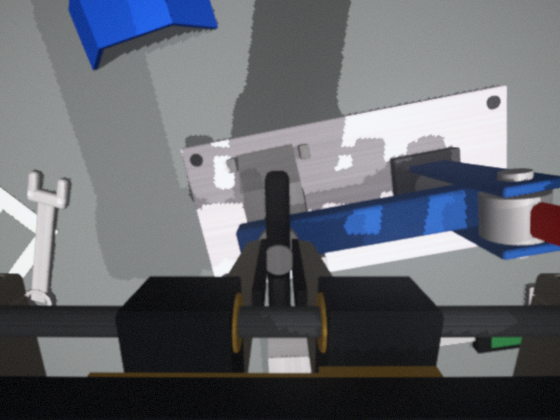

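The wrist view shows the bar pinched at its hub, around (278,262), with the jaws on either side. Next I start turning clockwise and read the moment after each call.

Request:
send_rows:
  plan: [0,0,-1,0,0,0,0,0,0,-1,0,0,0,0,0,0,-1,0,0,0,7,0,0,-1,0,0,0,14,0,0,-1,0,0,0,21]

```text
time_s: 3.63
eef_pos: [0.4918, -0.1693, 0.1197]
tool_rot: [-3.141, 0.001, 2.292]
contact_force: [-3.3, -3.0, 4.9]
gripper_width: 0.149
gripper_force: 30.0
```

```bash
cat > m.py <<'E'
from h import *
s=read_state(); print(s["time_s"],"M",s["moment"].round(3),"F",s["contact_force"].round(1),"yaw",s["tool_rot"][2].round(3),"j",s["joint_pos"].round(2),"tau7",s["joint_efforts"][6].round(3),"w",round(s["gripper_width"],3),round(s["gripper_force"],1),s["eef_pos"].round(4))
E
python3 m.py
```

```text
3.6333 M [-0.783  0.845  0.196] F [-3.3 -3.   4.9] yaw 2.292 j [-0.33  0.45  0.75  2.04 -0.42  0.81  1.39] tau7 1.057 w 0.149 30.0 [ 0.4918 -0.1693  0.1197]
```

Request:
send_rows:
  plan: [0,0,0,0,0,0,5,0,0,0,0,0,0,10,0,0,0,0,0,0,15,0,0,0,0,0,0,20,0,0,0,0,0,0,25]

```text
time_s: 4.05
eef_pos: [0.4914, -0.1695, 0.1196]
tool_rot: [-3.141, 0.002, 1.857]
contact_force: [-4.7, -3.1, 7.1]
gripper_width: 0.144
gripper_force: 30.0
```

```bash
python3 m.py
```

```text
4.05 M [-0.869  1.182  0.247] F [-4.7 -3.1  7.1] yaw 1.857 j [-0.41  0.49  0.86  2.04 -0.5   0.83  1.03] tau7 0.669 w 0.144 30.0 [ 0.4914 -0.1695  0.1196]
```

Request:
send_rows:
  plan: [0,0,0,0,0,0,4,0,0,0,0,0,0,8,0,0,0,0,0,0,12,0,0,0,0,0,0,16,0,0,0,0,0,0,20]

```text
time_s: 4.47
eef_pos: [0.4909, -0.1696, 0.1196]
tool_rot: [-3.141, 0.002, 1.509]
contact_force: [-5.7, -3.0, 8.5]
gripper_width: 0.146
gripper_force: 30.0
```

```bash
python3 m.py
```

```text
4.4667 M [-0.816  1.459  0.247] F [-5.7 -3.   8.5] yaw 1.509 j [-0.47  0.53  0.95  2.04 -0.57  0.86  0.74] tau7 0.481 w 0.146 30.0 [ 0.4909 -0.1696  0.1196]
```

Request:
send_rows:
  plan: [0,0,0,0,0,0,4,0,0,0,0,0,0,8,0,0,0,0,0,0,12,0,0,0,0,0,0,16,0,0,0,0,0,0,20]

```text
time_s: 4.88
eef_pos: [0.4905, -0.1695, 0.1196]
tool_rot: [-3.14, 0.002, 1.16]
contact_force: [-6.8, -2.4, 9.1]
gripper_width: 0.146
gripper_force: 30.0
```

```bash
python3 m.py
```

```text
4.8833 M [-0.755  1.741  0.172] F [-6.8 -2.4  9.1] yaw 1.16 j [-0.53  0.57  1.04  2.05 -0.64  0.89  0.46] tau7 0.477 w 0.146 30.0 [ 0.4905 -0.1695  0.1196]
```

Request:
send_rows:
  plan: [0,0,0,0,0,0,4,0,0,0,0,0,0,8,0,0,0,0,0,0,12,0,0,0,0,0,0,16,0,0,0,0,0,0,20]

```text
time_s: 5.3
eef_pos: [0.4901, -0.1692, 0.1196]
tool_rot: [-3.14, 0.002, 0.81]
contact_force: [-7.7, -1.9, 11.1]
gripper_width: 0.152
gripper_force: 30.0
```

```bash
python3 m.py
```

```text
5.3 M [-0.521  2.017  0.247] F [-7.7 -1.9 11.1] yaw 0.81 j [-0.58  0.62  1.12  2.05 -0.71  0.93  0.18] tau7 0.48 w 0.152 30.0 [ 0.4901 -0.1692  0.1196]
```

Request:
send_rows:
  plan: [0,0,0,0,0,0,5,0,0,0,0,0,0,10]

```text
time_s: 5.47
eef_pos: [0.49, -0.1691, 0.1196]
tool_rot: [-3.14, 0.002, 0.635]
contact_force: [-8.7, -2.3, 10.9]
gripper_width: 0.146
gripper_force: 30.0
```

```bash
python3 m.py
```

```text
5.4667 M [-0.39   2.172  0.228] F [-8.7 -2.3 10.9] yaw 0.635 j [-0.6   0.65  1.17  2.05 -0.75  0.95  0.04] tau7 0.676 w 0.146 30.0 [ 0.49   -0.1691  0.1196]
```

Request:
send_rows:
  plan: [0,0,0,0,0,0,5,0,0,0,0,0,0,10]

```text
time_s: 5.63
eef_pos: [0.4898, -0.1689, 0.1196]
tool_rot: [-3.14, 0.003, 0.461]
contact_force: [-9.8, -1.5, 11.4]
gripper_width: 0.146
gripper_force: 30.0
```

```bash
python3 m.py
```

```text
5.6333 M [-0.253  2.223  0.238] F [-9.8 -1.5 11.4] yaw 0.461 j [-0.62  0.68  1.2   2.05 -0.78  0.98 -0.11] tau7 0.668 w 0.146 30.0 [ 0.4898 -0.1689  0.1196]
```

Request:
send_rows:
  plan: [0,-1,-0.5,-1,0,0,5,0,-2,-1,-2,0,0,10]

```text
time_s: 5.8
eef_pos: [0.4895, -0.1686, 0.1201]
tool_rot: [3.139, 0.001, 0.286]
contact_force: [5.8, -7.3, -24.0]
gripper_width: 0.148
gripper_force: 29.9
```

```bash
python3 m.py
```

```text
5.8 M [-1.542 -1.2    0.197] F [  5.8  -7.3 -24. ] yaw 0.286 j [-0.64  0.71  1.24  2.06 -0.82  1.   -0.25] tau7 0.69 w 0.148 29.9 [ 0.4895 -0.1686  0.1201]
```

Request:
send_rows:
  plan: [0,0,0,0,0,0,5,0,0,0,0,0,0,10]

```text
time_s: 5.97
eef_pos: [0.4895, -0.1684, 0.1199]
tool_rot: [3.139, 0.001, 0.112]
contact_force: [1.1, -4.6, -12.0]
gripper_width: 0.148
gripper_force: 30.0
```

```bash
python3 m.py
```

```text
5.9667 M [-1.068 -0.202  0.18 ] F [  1.1  -4.6 -12. ] yaw 0.112 j [-0.65  0.74  1.28  2.06 -0.85  1.03 -0.39] tau7 0.692 w 0.148 30.0 [ 0.4895 -0.1684  0.1199]
```

Request:
send_rows:
  plan: [0,0,0,0,0,0,5,0,0,0,0,0,0,10]

```text
time_s: 6.13
eef_pos: [0.4895, -0.1682, 0.1199]
tool_rot: [3.139, 0.001, -0.062]
contact_force: [0.9, -4.7, -11.1]
gripper_width: 0.148
gripper_force: 30.0
```

```bash
python3 m.py
```

```text
6.1333 M [-0.917 -0.169  0.246] F [  0.9  -4.7 -11.1] yaw -0.062 j [-0.66  0.77  1.31  2.06 -0.88  1.06 -0.54] tau7 0.701 w 0.148 30.0 [ 0.4895 -0.1682  0.1199]
```

Request:
send_rows:
  plan: [0,0,0,0,0,0,5,0,0,0,0,0,0,10]

```text
time_s: 6.3
eef_pos: [0.4895, -0.168, 0.1199]
tool_rot: [3.14, 0.0, -0.236]
contact_force: [1.5, -3.6, -10.7]
gripper_width: 0.149
gripper_force: 30.0
```

```bash
python3 m.py
```

```text
6.3 M [-0.759 -0.204  0.193] F [  1.5  -3.6 -10.7] yaw -0.236 j [-0.68  0.8   1.35  2.06 -0.92  1.08 -0.69] tau7 0.711 w 0.149 30.0 [ 0.4895 -0.168   0.1199]
```

Request:
send_rows:
  plan: [0,0,0,0,0,0,5,0,0,0,0,0,0,10]

```text
time_s: 6.47
eef_pos: [0.4896, -0.1677, 0.12]
tool_rot: [3.14, 0.0, -0.411]
contact_force: [1.2, -2.9, -8.5]
gripper_width: 0.149
gripper_force: 30.0
```

```bash
python3 m.py
```

```text
6.4667 M [-0.652 -0.128  0.224] F [ 1.2 -2.9 -8.5] yaw -0.411 j [-0.68  0.84  1.38  2.06 -0.95  1.11 -0.83] tau7 0.704 w 0.149 30.0 [ 0.4896 -0.1677  0.12  ]
```

Request:
send_rows:
  plan: [0,0,0,0,0,0,5,0,0,0,0,0,0,10]

```text
time_s: 6.63
eef_pos: [0.4897, -0.1675, 0.12]
tool_rot: [3.141, 0.0, -0.585]
contact_force: [1.1, -1.6, -7.3]
gripper_width: 0.146
gripper_force: 30.0
```

```bash
python3 m.py
```

```text
6.6333 M [-0.428 -0.134  0.267] F [ 1.1 -1.6 -7.3] yaw -0.585 j [-0.69  0.87  1.4   2.06 -0.97  1.14 -0.98] tau7 0.676 w 0.146 30.0 [ 0.4897 -0.1675  0.12  ]
```

Request:
send_rows:
  plan: [0,0,0,0,0,0,5,0,0,0,0,0,0,10]

```text
time_s: 6.8
eef_pos: [0.4898, -0.1673, 0.12]
tool_rot: [3.141, 0.0, -0.759]
contact_force: [0.9, -0.8, -7.0]
gripper_width: 0.15
gripper_force: 30.0
```

```bash
python3 m.py
```

```text
6.8 M [-0.331 -0.066  0.29 ] F [ 0.9 -0.8 -7. ] yaw -0.759 j [-0.7   0.9   1.43  2.06 -1.    1.17 -1.14] tau7 0.669 w 0.15 30.0 [ 0.4898 -0.1673  0.12  ]
```

Request:
send_rows:
  plan: [0,0,0,0,0,0,5,0,0,0,0,0,0,10]

```text
time_s: 6.97
eef_pos: [0.49, -0.1672, 0.1201]
tool_rot: [3.141, 0.0, -0.934]
contact_force: [1.1, -1.0, -6.3]
gripper_width: 0.152
gripper_force: 30.0
```

```bash
python3 m.py
```

```text
6.9667 M [-0.2   -0.254  0.292] F [ 1.1 -1.  -6.3] yaw -0.934 j [-0.7   0.93  1.45  2.06 -1.02  1.2  -1.29] tau7 0.685 w 0.152 30.0 [ 0.49   -0.1672  0.1201]
```

Request:
send_rows:
  plan: [0,0,0,0,0,0,3.5]

```text
time_s: 7.05
eef_pos: [0.4901, -0.1671, 0.1201]
tool_rot: [3.141, 0.0, -0.994]
contact_force: [1.1, -1.6, -6.5]
gripper_width: 0.152
gripper_force: 30.0
```

```bash
python3 m.py
```

```text
7.05 M [-0.182 -0.27   0.314] F [ 1.1 -1.6 -6.5] yaw -0.994 j [-0.7   0.94  1.46  2.06 -1.03  1.21 -1.35] tau7 0.171 w 0.152 30.0 [ 0.4901 -0.1671  0.1201]
```

Request:
send_rows:
  plan: [0,0,0,0,0,0,3.5]

```text
time_s: 7.13
eef_pos: [0.4901, -0.1671, 0.1201]
tool_rot: [3.141, 0.0, -1.054]
contact_force: [1.4, -1.8, -6.0]
gripper_width: 0.146
gripper_force: 30.0
```

```bash
python3 m.py
```

```text
7.1333 M [-0.209 -0.251  0.317] F [ 1.4 -1.8 -6. ] yaw -1.054 j [-0.7   0.94  1.47  2.06 -1.03  1.21 -1.41] tau7 0.367 w 0.146 30.0 [ 0.4901 -0.1671  0.1201]
```

Request:
send_rows:
  plan: [0,0,0,0,0,0,3.5]

```text
time_s: 7.22
eef_pos: [0.4902, -0.167, 0.1201]
tool_rot: [3.142, 0.0, -1.115]
contact_force: [1.5, -0.7, -6.0]
gripper_width: 0.149
gripper_force: 30.0
```

```bash
python3 m.py
```

```text
7.2167 M [-0.166 -0.36   0.3  ] F [ 1.5 -0.7 -6. ] yaw -1.115 j [-0.7   0.95  1.47  2.06 -1.04  1.22 -1.46] tau7 0.394 w 0.149 30.0 [ 0.4902 -0.167   0.1201]
```

Contact shows as a step from about 0.218 to 0.31 N m. First touch was at yaw ≈ -0.42, so the foot should now bear with about 46 N. Next I release and lift.

Request:
send_rows:
  plan: [0,0,0,0,0,0,0,0.5,0,0,0,0,0,0,0.5,0,0,0,0,0,0,0.5,0,0,0,0,0,0,0.5,0,0,0,0,0,0]

```text
time_s: 7.63
eef_pos: [0.4898, -0.1677, 0.1209]
tool_rot: [-3.141, -0.0, -1.114]
contact_force: [-0.0, 0.8, 0.2]
gripper_width: 0.417
gripper_force: 0.0
```

Request:
send_rows:
  plan: [0.5,0,0,-25,0,0,0,0.5,0,0,-60,0,0,0,0.5,0,0,-100,0,0,0,0.5,0,0,-140,0,0,0,0.5,0,0,-180,0,0,0]

```text
time_s: 8.05
eef_pos: [0.4892, -0.1685, 0.3024]
tool_rot: [3.141, -0.001, -1.115]
contact_force: [0.7, 1.0, 1.3]
gripper_width: 0.498
gripper_force: 0.0
```

Request:
send_rows:
  plan: [0,0,0,0,0,0,-35,0,0,0,0,0,0,-35,0,0,0,0,0,0,-35,0,0,0,0,0,0,-35,0,0,0,0,0,0,-35]

```text
time_s: 8.47
eef_pos: [0.4895, -0.1678, 0.3009]
tool_rot: [-3.14, -0.0, -0.497]
contact_force: [0.1, 0.3, -0.3]
gripper_width: 0.161
gripper_force: 0.0
```

```bash
python3 m.py; python3 -c "
from h import *
d=vision.snapshot('wrist'); cv2.imwrite('pics/w3.png',d['frame'][:,:,::-1])
import pickle;pickle.dump(d,open('w3.pkl','wb'))"
```

```text
8.4667 M [0.092 0.116 0.028] F [ 0.1  0.3 -0.3] yaw -0.497 j [-0.82  0.37  1.38  1.88 -0.38  1.22 -1.38] tau7 -0.975 w 0.161 0.0 [ 0.4895 -0.1678  0.3009]
```

View pics/w3.png

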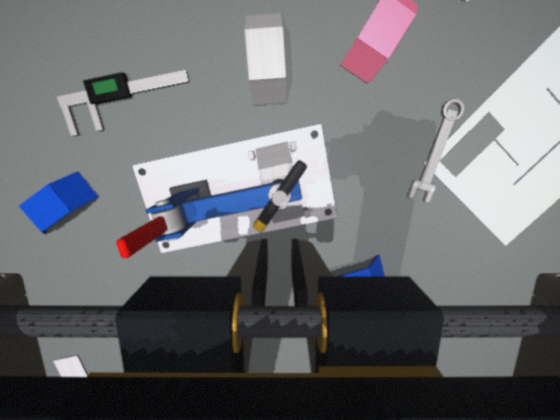

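The picture shows the bar now pointing from its yellow end (262,225) to its black end (302,165), with the lever still open at (125,245) and the bystanders untouched. Next I check the bar angle and plan the lever.

```bash
python3 -c "
from h import *
import pickle; d=pickle.load(open('w3.pkl','rb'))
def at(uv,z): return least_squares(lambda q:(proj(d,[q[0],q[1],z])-uv).ravel(),[.5,-.1]).x
a,b=at((260,229),.126),at((303,164),.126); print('bar',(a+b)/2,np.linalg.norm(a-b),'ang',np.arctan2(*(a-b)[::-1]),'expected 2.027')
P=np.array([.5294,-.0332]);e=np.array([.283,.959])
for u,z in((-.045,.30),(-.045,.205)): print(go([*(P+u*e),z],1.284))
hd=.010
for r in(.08,):
  for t in np.r_[.08,.3:1.6:.1,1.6,1.65]:
    print(round(t,2),'u %.1f z %.1f'%(1e3*(r*np.sin(t)-.005*np.cos(t)-hd),1e3*(.125+r*np.cos(t)+.005*np.sin(t))))
"
```

```text
bar [ 0.49016701 -0.1689153 ] 0.09480616974394854 ang 2.069125887999628 expected 2.027
[-19.4, -93.5, 1.3, -0.1, -0.1, -101.8]
[-19.4, -93.3, 96.3, -0.1, -0.1, -101.8]
0.08 u -8.6 z 205.1
0.3 u 8.9 z 202.9
0.4 u 16.5 z 200.6
0.5 u 24.0 z 197.6
0.6 u 31.0 z 193.9
0.7 u 37.7 z 189.4
0.8 u 43.9 z 184.3
0.9 u 49.6 z 178.6
1.0 u 54.6 z 172.4
1.1 u 59.0 z 165.7
1.2 u 62.8 z 158.6
1.3 u 65.7 z 151.2
1.4 u 68.0 z 143.5
1.5 u 69.4 z 135.6
1.6 u 70.1 z 127.7
1.65 u 70.1 z 123.7
```

Request:
send_rows:
  plan: [0,0,0,0,0,0,-35,0,0,0,0,0,0,-35,0,0,0,0,0,0,-35,0,0,0,0,0,0,-35,0,0,0,0,0,0,-35]

```text
time_s: 8.93
eef_pos: [0.4894, -0.1679, 0.3007]
tool_rot: [-3.141, -0.0, 0.111]
contact_force: [-0.2, -0.8, 0.5]
gripper_width: 0.004
gripper_force: 0.0
```

Request:
send_rows:
  plan: [0,0,0,0,0,0,-35,0,0,0,0,0,0,-35,0,0,0,0,0,0,-35,0,0,0,0,0,0,-35,0,0,0,0,0,0,-35]

```text
time_s: 9.35
eef_pos: [0.4894, -0.168, 0.3006]
tool_rot: [-3.141, -0.0, 0.721]
contact_force: [-0.0, 0.8, 0.7]
gripper_width: 0.003
gripper_force: 0.0
```

Request:
send_rows:
  plan: [0,0,0,0,0,0,-32,0,0,0,0,0,0,-32,0,0,0,0,0,0,-32,0,0,0,0,0,0,-32,0,0,0,0,0,0,-32]

```text
time_s: 9.77
eef_pos: [0.4894, -0.168, 0.3005]
tool_rot: [-3.141, -0.0, 1.28]
contact_force: [-0.2, 0.5, -0.4]
gripper_width: 0.004
gripper_force: 0.0
```

```bash
python3 m.py; python3 -c "
from h import *
P=np.array([.5294,-.0332]);e=np.array([.283,.959])
for u,z in((-.045,.30),(-.045,.205)): print(go([*(P+u*e),z],1.284))"
```

```text
9.7667 M [-0.054  0.087 -0.008] F [-0.2  0.5 -0.4] yaw 1.28 j [-0.55  0.2   0.95  1.87 -0.18  1.17  0.17] tau7 -0.109 w 0.004 0.0 [ 0.4894 -0.168   0.3005]
[95.6, -0.2, 0.6, -0.0, -0.0, -0.3]
[95.6, -0.2, 95.6, -0.0, -0.0, -0.3]
```

Request:
send_rows:
  plan: [0,40,0,0,0,0,0,0,80,0,10,0,0,0,0,96,0,40,0,0,0,0,96,0,75,0,0,0,0,96,0,95,0,0,0]

```text
time_s: 10.18
eef_pos: [0.5163, -0.0741, 0.2027]
tool_rot: [-3.138, 0.001, 1.277]
contact_force: [0.2, -0.6, -0.7]
gripper_width: 0.004
gripper_force: 0.0
```

Request:
send_rows:
  plan: [0,10,0,0,0,0,0,0,20,0,0,0,0,0,0,30,0,0,0,0,0,0,36,0,0,0,0,0,0,42,0,0,0,0,0]

```text
time_s: 10.6
eef_pos: [0.5307, -0.0362, 0.2069]
tool_rot: [3.139, 0.001, 1.277]
contact_force: [-0.3, -4.8, -1.3]
gripper_width: 0.006
gripper_force: 2.5
```

```bash
cat >> m.py <<'E'
P=np.array([.5294,-.0332]);e=np.array([.283,.959]);g=np.array([.959,-.283]);q=s["eef_pos"][:2]-P
print("u %.1f side %.1f z %.1f Fu %.1f"%(q@e*1e3,q@g*1e3,s["eef_pos"][2]*1e3,s["contact_force"][:2]@e))
E
python3 m.py
```

```text
10.6 M [-1.374e+00  1.870e-01 -1.000e-03] F [-0.3 -4.8 -1.3] yaw 1.277 j [-0.68  0.34  0.84  1.94 -0.31  0.98  0.01] tau7 0.107 w 0.006 2.5 [ 0.5307 -0.0362  0.2069]
u -2.5 side 2.1 z 206.9 Fu -4.7
```

Request:
send_rows:
  plan: [0,11,0,3,0,0,0,0,19,0,5,0,0,0,0,26,0,8,0,0,0,0,33,0,12,0,0,0,0,40,0,16,0,0,0]

```text
time_s: 11.02
eef_pos: [0.5425, 0.0031, 0.1905]
tool_rot: [3.139, -0.001, 1.277]
contact_force: [-0.5, -4.7, 4.2]
gripper_width: 0.005
gripper_force: 2.7
```

```bash
python3 m.py
```

```text
11.0167 M [-1.026  0.203 -0.014] F [-0.5 -4.7  4.2] yaw 1.277 j [-0.72  0.39  0.82  1.93 -0.34  0.96 -0.03] tau7 0.088 w 0.005 2.7 [0.5425 0.0031 0.1905]
u 38.5 side 2.3 z 190.5 Fu -4.6
```

Request:
send_rows:
  plan: [0,6,0,5,0,0,0,0,12,0,11,0,0,0,0,17,0,17,0,0,0,0,21,0,24,0,0,0,0,25,0,31,0,0,0]

```text
time_s: 11.43
eef_pos: [0.5498, 0.0276, 0.159]
tool_rot: [3.14, -0.002, 1.277]
contact_force: [-0.2, -2.9, 4.9]
gripper_width: 0.005
gripper_force: 2.9
```

```bash
python3 m.py
```

```text
11.4333 M [-0.613  0.12   0.029] F [-0.2 -2.9  4.9] yaw 1.277 j [-0.72  0.44  0.78  1.94 -0.39  0.91 -0.04] tau7 -0.015 w 0.005 2.9 [0.5498 0.0276 0.159 ]
u 64.1 side 2.4 z 159.0 Fu -2.8
```

Tracking well; now the last part.

Request:
send_rows:
  plan: [0,2,0,8,0,0,0,0,4,0,16,0,0,0,0,5,0,24,0,0,0,0,5,0,29,0,0,0,0,5,0,32,0,0,0]

```text
time_s: 11.85
eef_pos: [0.5522, 0.0345, 0.128]
tool_rot: [3.139, -0.005, 1.278]
contact_force: [-7.8, 3.5, 39.4]
gripper_width: 0.005
gripper_force: 19.9
```

```bash
python3 m.py
```

```text
11.85 M [ 0.621  2.098 -0.03 ] F [-7.8  3.5 39.4] yaw 1.278 j [-0.7   0.49  0.74  1.96 -0.44  0.86 -0.01] tau7 0.026 w 0.005 19.9 [0.5522 0.0345 0.128 ]
u 71.4 side 2.7 z 128.0 Fu 1.2
```

Request:
send_rows:
  plan: [0,0,0,1,0,0,0,0,0,0,2,0,0,0]

```text
time_s: 12.02
eef_pos: [0.5522, 0.0345, 0.128]
tool_rot: [3.14, -0.007, 1.278]
contact_force: [-8.3, 2.8, 38.4]
gripper_width: 0.005
gripper_force: 19.1
```

```bash
python3 m.py
```

```text
12.0167 M [ 0.654  2.286 -0.052] F [-8.3  2.8 38.4] yaw 1.278 j [-0.7   0.49  0.74  1.95 -0.44  0.86 -0.01] tau7 0.04 w 0.005 19.1 [0.5522 0.0345 0.128 ]
u 71.4 side 2.7 z 128.0 Fu 0.3
```

The lever is on its stop, with 39 N and no further travel. Next I retreat and look.

Request:
send_rows:
  plan: [0,0,0,-10,0,0,0,0,0,0,-50,0,0,0,0,0,0,-90,0,0,0,0,0,0,-130,0,0,0,0,0,0,-170,0,0,0]

```text
time_s: 12.43
eef_pos: [0.5495, 0.0328, 0.296]
tool_rot: [-3.14, -0.001, 1.277]
contact_force: [0.8, -0.5, 0.7]
gripper_width: 0.003
gripper_force: 0.0
```

Request:
send_rows:
  plan: [0,-60,0,0,0,0,0,0,-60,0,0,0,0,0,0,-60,0,0,0,0,0]

```text
time_s: 12.68
eef_pos: [0.5318, -0.0291, 0.2956]
tool_rot: [3.141, -0.002, 1.271]
contact_force: [0.1, 0.0, -0.0]
gripper_width: 0.007
gripper_force: 0.0
```

```bash
python3 m.py; python3 -c "
from h import *
r=lambda i:cv2.resize(i[:,:,::-1],(400,400),interpolation=2)
a=vision.snapshot('wrist')['frame'];b=vision.snapshot('side')['frame'][165:265,250:350]
cv2.imwrite('pics/end.png',np.hstack([cv2.resize(a[:,:,::-1],(400,400)),r(b)]))"
```

```text
12.6833 M [-0.055  0.113 -0.032] F [ 0.1  0.  -0. ] yaw 1.271 j [-0.77  0.24  0.91  1.84 -0.2   1.16 -0.09] tau7 0.281 w 0.007 0.0 [ 0.5318 -0.0291  0.2956]
u 4.6 side 1.1 z 295.6 Fu 0.1
```

View pics/end.png

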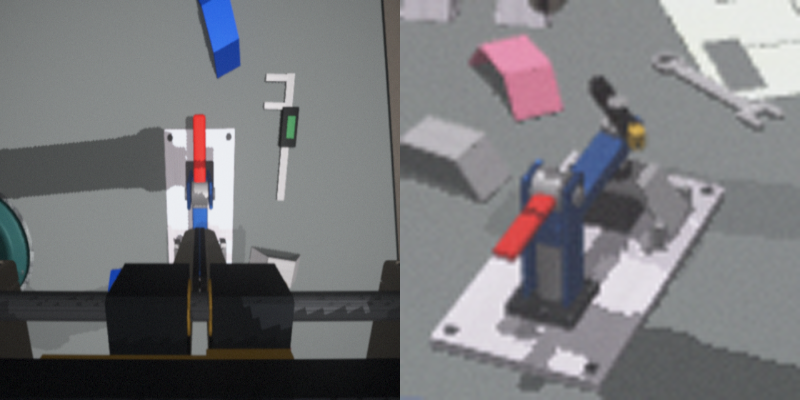

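The lever lies flat over, with its tip at (200,120) in the left half and (500,252) in the right. The bracket is on its nest, the bystanders are unmoved, and the robot touches nothing. I'm handing the job in.

```bash
python3 -c "
from bench import order
print(order.job_done())"
```

```text
the job is handed in; nothing more can be done
None
```

I wound the nut down to about 46 N with the lever open, then flipped the lever onto its stop. By the given stiffness the clamp should be locked at about 79 N; both forces come from the torque felt at the nut, as no direct force reading was available. The robot is clear, the bystanders look unmoved in the last pictures, and the job is handed in; no verdict came back.

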